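# Put the tinters and the calibration weight away at the paint-mixing bench

### The arm

A 6-joint arm with a two-finger parallel gripper is mounted at the origin on the work surface. World frame = base frame: x ahead of the robot, y to its left, z up, the work surface at z = 0. Lengths are in m, angles in rad, forces in N, time in s.
With the tool pointing down it reaches from about 0.375 to 0.75 m from the base axis. Payload 9 kg.
Tool frame: the origin (TCP) lies on the centre line of the jaws, within the pads' length; the fingertips stand 25 mm ahead of it and the grasp point (between the pads) lies 6 mm ahead of it; z points along the fingers, y is the line along which they close (so a half turn about z gives the same grasp; the last joint's range is limited). The gripper opens to 85 mm and grips with 20 to 120 N. Pads are 22 mm wide; open, the fingers measure 114 mm over their backs; the gripper's body (76 mm by 85 mm) begins 54 mm behind the grasp point. The pads swing forward as they close: fully open they stand 13 mm farther back than shut.
Start: joints at [-0.218, 0.104, 0.097, 1.564, 0, 1.353], TCP at [0.6, 0, 0.256] pointing down, gripper open.
Joint ranges: [-2.99, 2.99], [-0.84, 1.86], [-1.1, 1.16], [-1.84, 2.11], [-1.51, 1.56], [-3.14, 3.14]. Speed limits (rad/s): [2.22, 2.22, 2.57, 3.14, 3.14, 3.14].

### API

Orientations are given as a unit quaternion [w, x, y, z].
In Python, from plant import telemetry, read_camera, camera_info, ticket gives the robot as it stands.
- The arm moves only by the tool step_arm, never from a script. Its argument "steps" is a list of rows, each a list of 6 numbers: the shift along the tool's x, y, z scaled (see below), then the turn, a rotation vector about the tool's x, y, z scaled (see below). In form: [[tx, ty, tz, ax, ay, az], ...]. A call has exactly 10 rows; each row shifts and turns the commanded pose from where the row before left it, along the tool's axes as they then stand; what a row does not reach is not made up. The controller multiplies each number of a shift by 50 mm and each number of a turn by 4 degrees. A row lasts 1/12 s, in which the tool goes at most 41.7 mm and 7.16 degrees, less where a joint would pass 70% of its speed; a pose out of reach is approached as far as the arm can. A call with a number of a shift or a turn outside -1 to 1 is refused whole. A call with a gripper value outside its range is refused whole. "fingers" is the opening, from -1 (shut) to 1 (fully open), set as the call begins (left out, the last holds). The fingers move at their own pace and stop on an object; "newtons" is the grip in N (left out, the last holds). Time passes only in rows, so rows that do not move let the fingers close, or fill a call up. It gives the time, the measured TCP pose, the force, the opening and the grip force at its end, in the units of the state.
- telemetry.get_obs(): the state, without advancing time (a new reading comes with each control period).
- read_camera(name): name is "scene" or "side" or "wrist"; returns (picture, depth): 400x640x3 uint8, red, green, blue; 400x640 float32, m along the optical axis (not along the pixel's ray), 0 where there is no reading.
- camera_info(name): a dict with "fx", "fy", "cx", "cy" (pixels), "R" (3x3) and "t" (3): a world point X has camera coordinates R X + t. Camera axes: x right, y down, z forward; pixel columns grow to the right and rows downward; lengths in m; the calibration is good to about 2 mm. A picture is of the moment at which its call begins: read the wrist's pose just before it. camera_info takes no time and is no camera call; for the wrist camera it gives the pose at the moment of the call.
- ticket.finish_job(): hands the job in; it is judged then, once.
The state is a dict: "time_s": time; "joints": joint angles; "qd": joint speeds; "joint_efforts": joint torques, N m; "ee_pos": TCP position; "eef_rot": TCP orientation; "wrist_force": force on the tool from outside, world axes, zero at the start; "moment": the same for the moment, N m; "grip_width": opening from 0.0 (shut) to 1.0 (fully open); "grasp_force": force on a finger pad.
Only numpy, scipy, OpenCV 4.12 (cv2) and the standard library are available. Lean on these libraries where they do the work, as an engineer would, in place of code of your own. Each camera call takes 0.05 s, during which the arm holds its last target. There are 200 camera calls.

### The job

Clear the paint-mixing bench: stand each red tinter bottle in a bay of the red tray, each blue one in a bay of the blue tray, and the steel calibration weight in the well of its black case, all upright. Set each one down gently without dropping it, do not knock any over, and leave the paint tin and the mixing cup where they are.

Things in the scene. Friction and masses are not known exactly. Their poses are not given: they have to be found in the camera images.
- red_nozzle: a loose red plastic tinter bottle standing upright: round body 40 mm in diameter, straight-sided from the underside to 66 mm, with a paper label band round its lower part and a pointed white nozzle on top; 100 mm high in all; 70 to 140 g. Origin at the centre of its underside, z up along the bottle. Rotationally symmetric.
- red_cap: a loose red plastic tinter bottle standing upright: round body 40 mm in diameter, straight-sided from the underside to 66 mm, with a paper label band round its lower part and a flat black screw cap, 28 mm in diameter, on top; 88 mm high in all; 70 to 140 g. Origin at the centre of its underside, z up along the bottle. Rotationally symmetric.
- blue_nozzle: a loose blue plastic tinter bottle standing upright: round body 40 mm in diameter, straight-sided from the underside to 66 mm, with a paper label band round its lower part and a pointed white nozzle on top; 100 mm high in all; 70 to 140 g. Origin at the centre of its underside, z up along the bottle. Rotationally symmetric.
- blue_cap: a loose blue plastic tinter bottle standing upright: round body 40 mm in diameter, straight-sided from the underside to 66 mm, with a paper label band round its lower part and a flat black screw cap, 28 mm in diameter, on top; 88 mm high in all; 70 to 140 g. Origin at the centre of its underside, z up along the bottle. Rotationally symmetric.
- weight: a loose steel calibration weight, 500 g, standing upright: plain cylinder 38 mm in diameter and 52 mm high, with a 20 mm knob above it up to 68 mm. Origin at the centre of its underside, z up.
- red_tray: a red open plastic tray fixed to the bench, 74 mm (its x) by 144 mm (its y) outside, 22 mm high, walls 4 mm, floor 4 mm thick. One divider, 4 mm thick and as high as the walls, splits it into two bays, each 66 by 66 mm inside, centred 35 mm either side of the origin along the tray's y. Origin at the centre of the underside, z up. Each bay takes one bottle.
- blue_tray: a blue open plastic tray fixed to the bench, 74 mm (its x) by 144 mm (its y) outside, 22 mm high, walls 4 mm, floor 4 mm thick. One divider, 4 mm thick and as high as the walls, splits it into two bays, each 66 by 66 mm inside, centred 35 mm either side of the origin along the tray's y. Origin at the centre of the underside, z up. Each bay takes one bottle.
- weight_case: the black case of the weight, fixed to the bench: a block 94 by 94 mm, 20 mm high, with one square well 62 by 62 mm in the middle, lined grey, whose floor is 5 mm above the underside. Origin at the centre of the underside, z up.
- tin: bystander: a closed silver paint tin, loose, 88 mm in diameter at the lid, 86 mm high, to be left alone. Origin at the centre of its underside.
- cup: bystander: an open white plastic mixing cup, loose, 84 mm in diameter at the rim, 85 mm high, to be left alone. Origin at the centre of its underside.

How it is judged:
At the end, for the whole second after the job is handed in: Both red bottles stand on the floor of the red tray, both blue ones on that of the blue tray, one to a bay, and the weight on the floor of its well (at most 6 mm above them, tilted less than 0.12 rad), all released and at rest (x of red_nozzle in the frame of red_tray between -0.02 and 0.02 m and y of red_nozzle in the frame of red_tray between -0.056 and 0.056 m and z of each of red_nozzle, red_cap in the frame of red_tray below 0.01 m and angle between each of red_nozzle, red_cap, blue_nozzle, blue_cap, weight's own z axis and vertical below 0.12 rad and linear speed of each of red_nozzle, red_cap, blue_nozzle, blue_cap, weight below 0.02 m/s and contact force between the fingers and red_nozzle below 0.2 N and x of red_cap in the frame of red_tray between -0.02 and 0.02 m and y of red_cap in the frame of red_tray between -0.056 and 0.056 m and contact force between the fingers and red_cap below 0.2 N and x of blue_nozzle in the frame of blue_tray between -0.02 and 0.02 m and y of blue_nozzle in the frame of blue_tray between -0.056 and 0.056 m and z of each of blue_nozzle, blue_cap in the frame of blue_tray below 0.01 m and contact force between the fingers and blue_nozzle below 0.2 N and x of blue_cap in the frame of blue_tray between -0.02 and 0.02 m and y of blue_cap in the frame of blue_tray between -0.056 and 0.056 m and contact force between the fingers and blue_cap below 0.2 N and x of weight in the frame of weight_case between -0.02 and 0.02 m and y of weight in the frame of weight_case between -0.02 and 0.02 m and z of weight in the frame of weight_case below 0.011 m and contact force between the fingers and weight below 0.2 N); the robot touches nothing.
It fails at once if a bottle or the weight is knocked over (tilted more than 0.8 rad) (angle between any of red_nozzle, red_cap, weight, blue_nozzle, blue_cap's own z axis and vertical above 0.8 rad).
It fails at once if a bottle or the weight is dropped or thrown (out of the fingers and faster than 0.5 m/s: a fall of over 13 mm) ((contact force between the fingers and red_nozzle below 0.1 N and linear speed of red_nozzle above 0.5 m/s) or (contact force between the fingers and red_cap below 0.1 N and linear speed of red_cap above 0.5 m/s) or (contact force between the fingers and weight below 0.1 N and linear speed of weight above 0.5 m/s) or (contact force between the fingers and blue_nozzle below 0.1 N and linear speed of blue_nozzle above 0.5 m/s) or (contact force between the fingers and blue_cap below 0.1 N and linear speed of blue_cap above 0.5 m/s)).
It fails at once if the tin or the cup is moved more than 25 mm (distance of any of tin, cup from where it was at the start of the episode above 0.025 m).
It also fails if it takes over 122 s, if anything falls off the work surface, if the arm or the gripper's body presses on something with over 40 N, if the wrist force passes 120 N, or if a joint passes its speed limit or range.

## Working session

There is one attempt and no reset: what is moved stays moved. The work goes in short steps, Python scripts to look and compute and a tool call to move; the robot and the scene stay as the last step left them, time stands still between calls to the robot, and variables do not carry over. Pictures are saved under pics/ and viewed, at most 14 in all, crops included, and the job is handed in when it is done.

Besides the shell and the picture viewer there is one more tool, called after ">>>" by a JSON object that holds its "op" and its "data", one argument or row to a line. step_arm: Moves the arm, as the interface text tells. Shifts and turns lie within -1 to 1; 1 stands for 50 mm of shift or 4 degrees of turn. Its arguments: {"type":"object","properties":{"steps":{"type":"array","items":{"type":"array","items":{"type":"number","minimum":-1,"maximum":1}}},"fingers":{"type":"number"},"newtons":{"type":"number"}},"required":["steps"]}

```bash
mkdir -p pics; ls
python3 - <<'E'
from plant import telemetry, read_camera, camera_info
import cv2,numpy as np
o=telemetry.get_obs();print(o['time_s'],o['ee_pos'],o['eef_rot'],o['grip_width'])
for n in("scene","side"):
    p,d=read_camera(n);cv2.imwrite(f"pics/{n}0.png",p[...,::-1]);np.save(f"pics/{n}0.npy",d)
    c=camera_info(n);print(n,{k:np.round(v,3).tolist() for k,v in c.items()})
E
```

```text
pics
0.0 [5.99694104e-01 5.82406068e-05 2.55512893e-01] [-5.69840706e-04  7.07130283e-01  7.07082957e-01 -3.59095785e-04] 0.9976065819707185
scene {'fx': 429.218, 'fy': 429.218, 'cx': 319.158, 'cy': 197.833, 'R': [[-0.378, 0.926, 0.0], [0.778, 0.318, -0.541], [-0.501, -0.205, -0.841]], 't': [0.196, -0.397, 1.383]}
side {'fx': 429.88, 'fy': 429.88, 'cx': 321.922, 'cy': 202.524, 'R': [[0.758, -0.651, 0.017], [-0.373, -0.455, -0.809], [0.534, 0.607, -0.588]], 't': [-0.386, 0.241, 0.857]}
```

View pics/scene0.png

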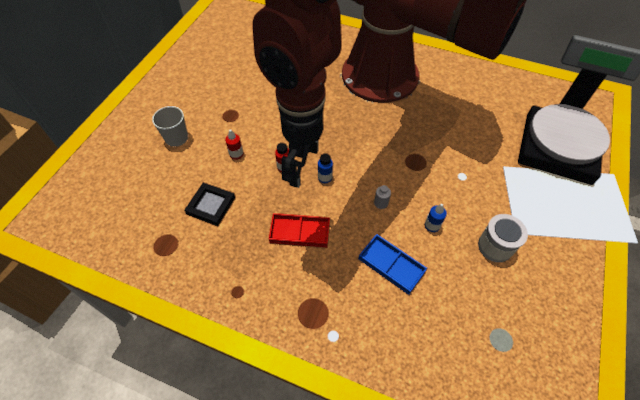

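View pics/side0.png

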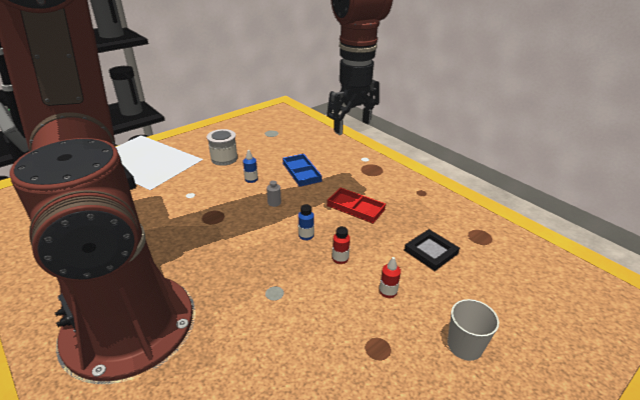

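Scene picture: the case is at (210,204), the red tray at (300,230), the blue tray at (392,264). The bottles are at (234,145), (283,157), (325,168) and (436,217), with the weight at (383,196), the cup at (171,127) and the tin at (502,238). The side view shows all of them unobstructed.

```bash
cat > h.py <<'E'
import numpy as np,cv2
from scipy.optimize import least_squares
from plant import telemetry, read_camera, camera_info
def cloud(d,c):
    v,u=np.mgrid[:d.shape[0],:d.shape[1]]
    P=np.stack([(u-c['cx'])/c['fx']*d,(v-c['cy'])/c['fy']*d,d],-1)
    W=(P-np.array(c['t']))@np.array(c['R'])
    W[d<=0]=np.nan
    return W
def ray(c,u,v,z):
    R=np.array(c['R']);o=-R.T@np.array(c['t']);w=R.T@np.array([(u-c['cx'])/c['fx'],(v-c['cy'])/c['fy'],1])
    return o+w*(z-o[2])/w[2]
def circ(xy,r,cam):
    # start displaced away from the camera
    m=xy.mean(0);s=m+(m-cam)/np.linalg.norm(m-cam)*r*.6
    return least_squares(lambda p:np.hypot(*(xy-p).T)-r,s,loss='soft_l1',f_scale=.001).x
E
python3 - <<'E'
from h import *
approx={'red_nozzle':(389,285,.02,.1),'red_cap':(341,250,.02,.088),'blue_cap':(306,228,.02,.1),'blue_nozzle':(250,172,.02,.1),'weight':(273,196,.019,.05)}
c=camera_info('side')
for n in('side','scene'):
    cc=camera_info(n);W=cloud(np.load(f'pics/{n}0.npy'),cc);p=cv2.imread(f'pics/{n}0.png')
    cam=-np.array(cc['R']).T@np.array(cc['t'])
    flat=W.reshape(-1,3);print(n,'table z',np.nanmedian(flat[(np.abs(flat[:,2])<.02),2]))
    for k,(u,v,r,h) in approx.items():
        g=ray(c,u,v,.03)[:2]
        m=(np.hypot(*(flat[:,:2]-g).T)<.04)&(flat[:,2]>.012)&(flat[:,2]<(.045 if k=='weight' else .06))
        if m.sum()<10: print(k,m.sum());continue
        q=circ(flat[m,:2],r,cam[:2]);print(k,m.sum(),q.round(4))
    for k,(u,v) in {'tin':(222,150),'cup':(472,330)}.items():
        g=ray(c,u,v,.05)[:2];m=(np.hypot(*(flat[:,:2]-g).T)<.08)&(flat[:,2]>.06)&(flat[:,2]<.12)
        print(k,m.sum(),flat[m].min(0).round(3),flat[m].max(0).round(3))
    b,g_,r_=[p[...,i].astype(int) for i in range(3)]
    for k,(u,v),h in(('red_tray',(356,206),.022),('blue_tray',(302,170),.022),('weight_case',(432,249),.02)):
        g=ray(c,u,v,.02)[:2]
        m=(np.hypot(W[...,0]-g[0],W[...,1]-g[1])<.09)&(W[...,2]>h-.005)&(W[...,2]<h+.006)
        q=W[m][:,:2]
        if len(q)<10: print(k,len(q));continue
        rc=cv2.minAreaRect((q*1000).astype(np.float32));print(k,m.sum(),np.round(rc[0],1),np.round(rc[1],1),round(rc[2],1))
E
```

```text
side table z -0.00018869270952096598
red_nozzle 311 [ 0.4621 -0.2736]
red_cap 265 [ 0.4519 -0.1303]
blue_cap 241 [ 0.4425 -0.0132]
blue_nozzle 194 [0.4776 0.2924]
weight 135 [0.4621 0.1524]
tin 466 [0.433 0.404 0.06 ] [0.52  0.496 0.089]
cup 1003 [ 0.431 -0.504  0.06 ] [ 0.516 -0.421  0.088]
red_tray 269 [619.9  -9.6] [ 77.  145.4] 17.5
blue_tray 176 [618.5 226. ] [144.4  74.4] 73.3
weight_case 693 [ 636.9 -254.7] [95.2 99.1] 89.5
scene table z 0.000881034420197972
red_nozzle 169 [ 0.4631 -0.2747]
red_cap 56 [ 0.453  -0.1308]
blue_cap 162 [ 0.4434 -0.0141]
blue_nozzle 181 [0.4791 0.2914]
weight 106 [0.463  0.1511]
tin 1213 [0.434 0.405 0.06 ] [0.523 0.492 0.091]
cup 473 [ 0.433 -0.504  0.06 ] [ 0.517 -0.419  0.09 ]
red_tray 372 [622.8 -10.2] [ 76.6 144.1] 17.5
blue_tray 361 [621.2 226.5] [141.5  76.1] 72.9
weight_case 740 [ 638.6 -254.1] [96.7 96.8] 0.9
```

>>> {"op": "step_arm", "data": {
  "steps": [
    [-0.035,-0.39,0.25,0,0,0],
    [-0.035,-0.39,0.25,0,0,0],
    [-0.035,-0.39,0.25,0,0,0],
    [-0.035,-0.39,0.25,0,0,0],
    [-0.035,-0.39,0.25,0,0,0],
    [-0.035,-0.39,0.25,0,0,0],
    [-0.035,-0.39,0.25,0,0,0],
    [-0.03,-0.39,0.25,0,0,0],
    [0,0,0,0,0,0],
    [0,0,0,0,0,0]
  ],
  "fingers": 1,
  "newtons": 40
}}

```text
time_s: 0.93
ee_pos: [0.4433, -0.0136, 0.1557]
eef_rot: [-0.0, 0.707, 0.707, -0.0]
wrist_force: [1.1, 0.7, 0.3]
grip_width: 1.001
grasp_force: 0.0
```

>>> {"op": "step_arm", "data": {
  "steps": [
    [0,0,0.25,0,0,0],
    [0,0,0.25,0,0,0],
    [0,0,0.25,0,0,0],
    [0,0,0.25,0,0,0],
    [0,0,0.25,0,0,0],
    [0,0,0.25,0,0,0],
    [0,0,0.25,0,0,0],
    [0,0,0.25,0,0,0],
    [0,0,0,0,0,0],
    [0,0,0,0,0,0]
  ]
}}

```text
time_s: 1.77
ee_pos: [0.4433, -0.0135, 0.0554]
eef_rot: [-0.001, 0.707, 0.707, -0.0]
wrist_force: [-0.2, 0.1, 0.8]
grip_width: 1.001
grasp_force: 0.0
```

>>> {"op": "step_arm", "data": {
  "steps": [
    [0,0,0,0,0,0],
    [0,0,0,0,0,0],
    [0,0,0,0,0,0],
    [0,0,0,0,0,0],
    [0,0,0,0,0,0],
    [0,0,0,0,0,0],
    [0,0,0,0,0,0],
    [0,0,0,0,0,0],
    [0,0,0,0,0,0],
    [0,0,0,0,0,0]
  ],
  "fingers": -1,
  "newtons": 40
}}

```text
time_s: 2.6
ee_pos: [0.4445, -0.0139, 0.0571]
eef_rot: [0.001, 0.707, 0.707, 0.0]
wrist_force: [-0.7, 1.2, 6.1]
grip_width: 0.456
grasp_force: 40.3
```

>>> {"op": "step_arm", "data": {
  "steps": [
    [0,0,-0.15,0,0,0],
    [0,0,-0.2,0,0,0],
    [0,0,-0.2,0,0,0],
    [0,0,-0.2,0,0,0],
    [0,0,-0.2,0,0,0],
    [0,0,-0.2,0,0,0],
    [0,0,-0.2,0,0,0],
    [0,0,-0.15,0,0,0],
    [0,0,-0.1,0,0,0],
    [0,0,0,0,0,0]
  ]
}}

```text
time_s: 3.43
ee_pos: [0.4446, -0.0139, 0.1376]
eef_rot: [0.001, 0.707, 0.707, 0.0]
wrist_force: [0.5, -0.8, -0.7]
grip_width: 0.455
grasp_force: 40.4
```

>>> {"op": "step_arm", "data": {
  "steps": [
    [0.2,0.16,0,0,0,0],
    [0.4,0.32,0,0,0,0],
    [0.5,0.4,0,0,0,0],
    [0.5,0.4,0,0,0,0],
    [0.5,0.4,0,0,0,0],
    [0.5,0.4,0,0,0,0],
    [0.5,0.4,0,0,0,0],
    [0.5,0.4,0,0,0,0],
    [0.35,0.3,0,0,0,0],
    [0.18,0.14,0,0,0,0]
  ]
}}

```text
time_s: 4.27
ee_pos: [0.6109, 0.1949, 0.135]
eef_rot: [-0.0, 0.707, 0.708, -0.0]
wrist_force: [0.5, 0.5, -1.1]
grip_width: 0.456
grasp_force: 40.6
```

>>> {"op": "step_arm", "data": {
  "steps": [
    [-0.04,0,0.15,0,0,0],
    [0,0,0.2,0,0,0],
    [0,0,0.2,0,0,0],
    [0,0,0.2,0,0,0],
    [0,0,0.2,0,0,0],
    [0,0,0.2,0,0,0],
    [0,0,0.15,0,0,0],
    [0,0,0.1,0,0,0],
    [0,0,0.04,0,0,0],
    [0,0,0,0,0,0]
  ]
}}

```text
time_s: 5.1
ee_pos: [0.6098, 0.1907, 0.0639]
eef_rot: [-0.0, 0.707, 0.707, -0.0]
wrist_force: [-0.0, 0.1, -1.1]
grip_width: 0.458
grasp_force: 40.7
```

Run:
```python
from h import *
o=telemetry.get_obs();print(o['ee_pos'],o['wrist_force'])
p,d=read_camera('side');c=camera_info('side')
W=cloud(d,c);g=[.61,.193]
m=(np.hypot(W[...,0]-g[0],W[...,1]-g[1])<.03)&(W[...,2]>.024)&(W[...,2]<.04)
q=W[m];print(m.sum(),circ(q[:,:2],.02,(-np.array(c['R']).T@c['t'])[:2]) if len(q) else 0)
cv2.imwrite('pics/a1.png',cv2.resize(p[90:250,200:420,::-1],None,fx=3,fy=3))
```

```text
[0.60980768 0.19067304 0.06385677] [-0.03325801  0.08142497 -1.09778082]
56 [0.60802847 0.19118557]
```

View pics/a1.png

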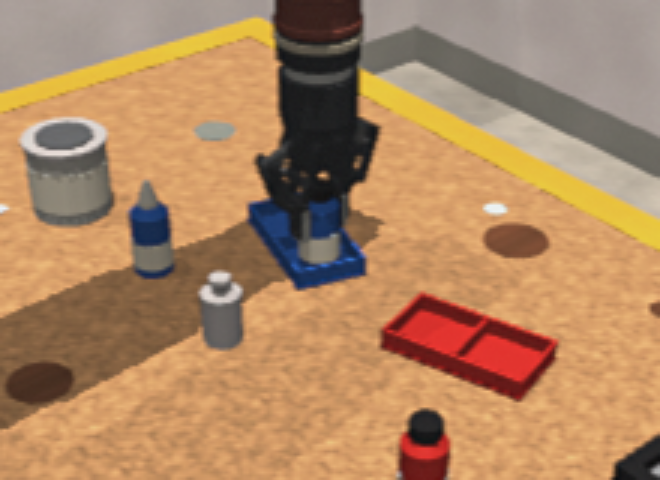

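The crop shows the blue_cap bottle in the near bay of the blue tray (about (320,230)), upright and not yet touching the floor. I'll lower it slowly until the wrist force shows contact.

>>> {"op": "step_arm", "data": {
  "steps": [
    [0.02,0,0.01,0,0,0],
    [0,0,0.01,0,0,0],
    [0,0,0.01,0,0,0],
    [0,0,0.01,0,0,0],
    [0,0,0.01,0,0,0],
    [0,0,0.01,0,0,0],
    [0,0,0,0,0,0],
    [0,0,0,0,0,0],
    [0,0,0,0,0,0],
    [0,0,0,0,0,0]
  ]
}}

```text
time_s: 5.98
ee_pos: [0.61, 0.1917, 0.0613]
eef_rot: [0.0, 0.707, 0.707, -0.0]
wrist_force: [1.0, -0.4, -0.7]
grip_width: 0.46
grasp_force: 40.7
```

>>> {"op": "step_arm", "data": {
  "steps": [
    [0,0,0.01,0,0,0],
    [0,0,0.01,0,0,0],
    [0,0,0.01,0,0,0],
    [0,0,0,0,0,0],
    [0,0,0,0,0,0],
    [0,0,0,0,0,0],
    [0,0,0,0,0,0],
    [0,0,0,0,0,0],
    [0,0,0,0,0,0],
    [0,0,0,0,0,0]
  ]
}}

```text
time_s: 6.82
ee_pos: [0.6102, 0.1918, 0.0612]
eef_rot: [0.0, 0.707, 0.707, 0.0]
wrist_force: [-5.7, -0.8, 9.7]
grip_width: 0.453
grasp_force: 41.7
```

>>> {"op": "step_arm", "data": {
  "steps": [
    [0,0,0,0,0,0],
    [0,0,0,0,0,0],
    [0,0,0,0,0,0],
    [0,0,0,0,0,0],
    [0,0,0,0,0,0],
    [0,0,0,0,0,0],
    [0,0,-0.2,0,0,0],
    [0,0,-0.4,0,0,0],
    [0,0,-0.6,0,0,0],
    [0,0,-0.6,0,0,0]
  ],
  "fingers": 1
}}

```text
time_s: 7.65
ee_pos: [0.6094, 0.1917, 0.1508]
eef_rot: [-0.0, 0.707, 0.707, -0.001]
wrist_force: [-0.2, -0.0, 0.4]
grip_width: 1.003
grasp_force: 0.0
```

>>> {"op": "step_arm", "data": {
  "steps": [
    [-0.3,-0.15,-0.2,0,0,0],
    [-0.7,-0.35,0,0,0,0],
    [-0.75,-0.35,0,0,0,0],
    [-0.75,-0.35,0,0,0,0],
    [-0.75,-0.35,0,0,0,0],
    [-0.75,-0.35,0,0,0,0],
    [-0.75,-0.35,0,0,0,0],
    [-0.75,-0.35,0,0,0,0],
    [-0.6,-0.35,0,0,0,0],
    [-0.35,-0.2,0,0,0,0]
  ]
}}

```text
time_s: 8.48
ee_pos: [0.4511, -0.1334, 0.1608]
eef_rot: [0.001, 0.708, 0.706, -0.0]
wrist_force: [0.4, 0.9, -0.4]
grip_width: 1.002
grasp_force: 0.0
```

>>> {"op": "step_arm", "data": {
  "steps": [
    [0,0,0,0,0,0],
    [0,0,0.25,0,0,0],
    [0,0,0.25,0,0,0],
    [0,0,0.3,0,0,0],
    [0,0,0.3,0,0,0],
    [0,0,0.3,0,0,0],
    [0,0,0.3,0,0,0],
    [0,0,0.25,0,0,0],
    [0,0,0.15,0,0,0],
    [0,0,0,0,0,0]
  ]
}}

```text
time_s: 9.32
ee_pos: [0.4515, -0.1293, 0.0525]
eef_rot: [-0.002, 0.707, 0.708, -0.0]
wrist_force: [0.1, -0.4, -0.9]
grip_width: 0.998
grasp_force: 0.0
```

>>> {"op": "step_arm", "data": {
  "steps": [
    [0,0,0,0,0,0],
    [0,0,0,0,0,0],
    [0,0,0,0,0,0],
    [0,0,0,0,0,0],
    [0,0,0,0,0,0],
    [0,0,0,0,0,0],
    [0,0,0,0,0,0],
    [0,0,0,0,0,0],
    [0,0,0,0,0,0],
    [0,0,0,0,0,0]
  ],
  "fingers": -1
}}

```text
time_s: 10.15
ee_pos: [0.4532, -0.1312, 0.0558]
eef_rot: [0.001, 0.707, 0.707, 0.0]
wrist_force: [0.3, 1.1, 5.9]
grip_width: 0.453
grasp_force: 40.9
```

>>> {"op": "step_arm", "data": {
  "steps": [
    [0,0,-0.15,0,0,0],
    [0,0,-0.2,0,0,0],
    [0,0,-0.2,0,0,0],
    [0,0,-0.2,0,0,0],
    [0,0,-0.2,0,0,0],
    [0,0,-0.2,0,0,0],
    [0,0,-0.2,0,0,0],
    [0,0,-0.15,0,0,0],
    [0,0,-0.1,0,0,0],
    [0,0,0,0,0,0]
  ]
}}

```text
time_s: 10.98
ee_pos: [0.4531, -0.1311, 0.1361]
eef_rot: [0.001, 0.707, 0.707, 0.0]
wrist_force: [-0.8, -0.6, -0.9]
grip_width: 0.459
grasp_force: 40.4
```

>>> {"op": "step_arm", "data": {
  "steps": [
    [0.2,0.2,0,0,0,0],
    [0.4,0.4,0,0,0,0],
    [0.4,0.4,0,0,0,0],
    [0.4,0.4,0,0,0,0],
    [0.4,0.4,0,0,0,0],
    [0.4,0.4,0,0,0,0],
    [0.4,0.4,0,0,0,0],
    [0.3,0.36,0,0,0,0],
    [0.2,0.2,0,0,0,0],
    [0,0,0,0,0,0]
  ]
}}

```text
time_s: 11.82
ee_pos: [0.6115, 0.0262, 0.1337]
eef_rot: [-0.0, 0.706, 0.708, 0.0]
wrist_force: [0.5, -0.2, -1.2]
grip_width: 0.457
grasp_force: 40.7
```

>>> {"op": "step_arm", "data": {
  "steps": [
    [0,0,0.15,0,0,0],
    [0,0,0.2,0,0,0],
    [0,0,0.2,0,0,0],
    [0,0,0.2,0,0,0],
    [0,0,0.2,0,0,0],
    [0,0,0.2,0,0,0],
    [0,0,0.15,0,0,0],
    [0,0,0.1,0,0,0],
    [0,0,0.04,0,0,0],
    [0,0,0,0,0,0]
  ]
}}

```text
time_s: 12.65
ee_pos: [0.6103, 0.0243, 0.0623]
eef_rot: [-0.0, 0.707, 0.707, -0.0]
wrist_force: [-0.2, 1.1, -1.7]
grip_width: 0.456
grasp_force: 40.7
```

>>> {"op": "step_arm", "data": {
  "steps": [
    [0,0,0.01,0,0,0],
    [0,0,0.01,0,0,0],
    [0,0,0.01,0,0,0],
    [0,0,0.01,0,0,0],
    [0,0,0.01,0,0,0],
    [0,0,0.005,0,0,0],
    [0,0,0,0,0,0],
    [0,0,0,0,0,0],
    [0,0,0,0,0,0],
    [0,0,0,0,0,0]
  ]
}}

```text
time_s: 13.48
ee_pos: [0.6106, 0.0242, 0.0601]
eef_rot: [0.0, 0.707, 0.707, 0.0]
wrist_force: [0.2, -0.2, -0.9]
grip_width: 0.454
grasp_force: 40.7
```

>>> {"op": "step_arm", "data": {
  "steps": [
    [0,0,0,0,0,0],
    [0,0,0,0,0,0],
    [0,0,0,0,0,0],
    [0,0,0,0,0,0],
    [0,0,0,0,0,0],
    [0,0,0,0,0,0],
    [0,0,-0.2,0,0,0],
    [0,0,-0.4,0,0,0],
    [0,0,-0.6,0,0,0],
    [0,0,-0.6,0,0,0]
  ],
  "fingers": 1
}}

```text
time_s: 14.32
ee_pos: [0.6098, 0.0244, 0.1512]
eef_rot: [-0.001, 0.707, 0.707, -0.0]
wrist_force: [0.8, 0.4, 0.4]
grip_width: 1.002
grasp_force: 0.0
```

>>> {"op": "step_arm", "data": {
  "steps": [
    [-0.3,-0.15,-0.2,0,0,0],
    [-0.7,-0.35,0,0,0,0],
    [-0.75,-0.37,0,0,0,0],
    [-0.75,-0.37,0,0,0,0],
    [-0.75,-0.37,0,0,0,0],
    [-0.75,-0.37,0,0,0,0],
    [-0.75,-0.37,0,0,0,0],
    [-0.7,-0.35,0,0,0,0],
    [-0.4,-0.2,0,0,0,0],
    [-0.11,-0.06,0,0,0,0]
  ]
}}

```text
time_s: 15.15
ee_pos: [0.4613, -0.2764, 0.161]
eef_rot: [0.001, 0.708, 0.706, -0.0]
wrist_force: [0.5, 0.1, -0.9]
grip_width: 1.004
grasp_force: 0.0
```

>>> {"op": "step_arm", "data": {
  "steps": [
    [0,0,0,0,0,0],
    [0,0,0.25,0,0,0],
    [0,0,0.25,0,0,0],
    [0,0,0.3,0,0,0],
    [0,0,0.3,0,0,0],
    [0,0,0.3,0,0,0],
    [0,0,0.3,0,0,0],
    [0,0,0.2,0,0,0],
    [0,0,0.1,0,0,0],
    [0,0,0,0,0,0]
  ]
}}

```text
time_s: 15.98
ee_pos: [0.4624, -0.2715, 0.0582]
eef_rot: [-0.001, 0.707, 0.708, 0.0]
wrist_force: [-0.6, -0.1, -0.4]
grip_width: 1.005
grasp_force: 0.0
```

>>> {"op": "step_arm", "data": {
  "steps": [
    [-0.02,0,0,0,0,0],
    [0,0,0,0,0,0],
    [0,0,0,0,0,0],
    [0,0,0,0,0,0],
    [0,0,0,0,0,0],
    [0,0,0,0,0,0],
    [0,0,0,0,0,0],
    [0,0,0,0,0,0],
    [0,0,0,0,0,0],
    [0,0,0,0,0,0]
  ],
  "fingers": -1
}}

```text
time_s: 16.82
ee_pos: [0.4633, -0.2746, 0.0611]
eef_rot: [0.001, 0.707, 0.707, -0.0]
wrist_force: [-0.5, 0.3, 6.2]
grip_width: 0.456
grasp_force: 40.8
```

>>> {"op": "step_arm", "data": {
  "steps": [
    [0,0,-0.15,0,0,0],
    [0,0,-0.2,0,0,0],
    [0,0,-0.2,0,0,0],
    [0,0,-0.2,0,0,0],
    [0,0,-0.2,0,0,0],
    [0,0,-0.2,0,0,0],
    [0,0,-0.2,0,0,0],
    [0,0,-0.15,0,0,0],
    [0,0,-0.1,0,0,0],
    [0,0,0,0,0,0]
  ]
}}

```text
time_s: 17.65
ee_pos: [0.4633, -0.2745, 0.1414]
eef_rot: [0.001, 0.707, 0.707, 0.0]
wrist_force: [0.5, -0.7, -1.3]
grip_width: 0.457
grasp_force: 40.3
```

>>> {"op": "step_arm", "data": {
  "steps": [
    [0.3,0.2,0,0,0,0],
    [0.5,0.4,0,0,0,0],
    [0.6,0.42,0,0,0,0],
    [0.6,0.42,0,0,0,0],
    [0.6,0.42,0,0,0,0],
    [0.6,0.42,0,0,0,0],
    [0.6,0.42,0,0,0,0],
    [0.5,0.4,0,0,0,0],
    [0.3,0.2,0,0,0,0],
    [0.02,0.07,0,0,0,0]
  ]
}}

```text
time_s: 18.48
ee_pos: [0.6321, -0.0398, 0.1391]
eef_rot: [-0.001, 0.706, 0.708, 0.0]
wrist_force: [-0.1, 0.5, -0.5]
grip_width: 0.45
grasp_force: 40.5
```

>>> {"op": "step_arm", "data": {
  "steps": [
    [0,0,0.15,0,0,0],
    [0,0,0.2,0,0,0],
    [0,0,0.2,0,0,0],
    [0,0,0.2,0,0,0],
    [0,0,0.2,0,0,0],
    [0,0,0.2,0,0,0],
    [0,0,0.15,0,0,0],
    [0,0,0.1,0,0,0],
    [0,0,0.06,0,0,0],
    [0,0,0,0,0,0]
  ]
}}

```text
time_s: 19.32
ee_pos: [0.6311, -0.0431, 0.0664]
eef_rot: [-0.0, 0.707, 0.707, -0.0]
wrist_force: [0.3, 0.4, -2.0]
grip_width: 0.454
grasp_force: 40.5
```

>>> {"op": "step_arm", "data": {
  "steps": [
    [0,0,0.01,0,0,0],
    [0,0,0.01,0,0,0],
    [0,0,0.01,0,0,0],
    [0,0,0.005,0,0,0],
    [0,0,0,0,0,0],
    [0,0,0,0,0,0],
    [0,0,0,0,0,0],
    [0,0,0,0,0,0],
    [0,0,0,0,0,0],
    [0,0,0,0,0,0]
  ]
}}

```text
time_s: 20.15
ee_pos: [0.6314, -0.0431, 0.0653]
eef_rot: [0.0, 0.707, 0.707, 0.0]
wrist_force: [0.7, -0.1, -0.9]
grip_width: 0.457
grasp_force: 40.5
```

>>> {"op": "step_arm", "data": {
  "steps": [
    [0,0,0,0,0,0],
    [0,0,0,0,0,0],
    [0,0,0,0,0,0],
    [0,0,0,0,0,0],
    [0,0,0,0,0,0],
    [0,0,-0.2,0,0,0],
    [0,0,-0.4,0,0,0],
    [0,0,-0.6,0,0,0],
    [0,0,-0.6,0,0,0],
    [0,0,-0.2,0,0,0]
  ],
  "fingers": 1
}}

```text
time_s: 20.98
ee_pos: [0.6331, -0.0435, 0.1713]
eef_rot: [0.003, 0.707, 0.707, 0.002]
wrist_force: [1.7, 0.2, 0.7]
grip_width: 0.997
grasp_force: 0.0
```

>>> {"op": "step_arm", "data": {
  "steps": [
    [0.3,-0.15,0,0,0,0],
    [0.75,-0.35,0,0,0,0],
    [0.8,-0.36,0,0,0,0],
    [0.8,-0.36,0,0,0,0],
    [0.8,-0.36,0,0,0,0],
    [0.8,-0.36,0,0,0,0],
    [0.8,-0.36,0,0,0,0],
    [0.8,-0.36,0,0,0,0],
    [0.6,-0.25,0,0,0,0],
    [0.25,-0.15,0,0,0,0]
  ]
}}

```text
time_s: 21.82
ee_pos: [0.4819, 0.2833, 0.166]
eef_rot: [-0.0, 0.706, 0.708, 0.001]
wrist_force: [0.1, 0.1, -0.1]
grip_width: 0.999
grasp_force: 0.0
```

Run:
```python
from h import *
p,d=read_camera('scene');cv2.imwrite('pics/a2.png',p[...,::-1])
o=telemetry.get_obs();print(o['ee_pos'])
```

```text
[0.48127211 0.2839095  0.16598803]
```

View pics/a2.png

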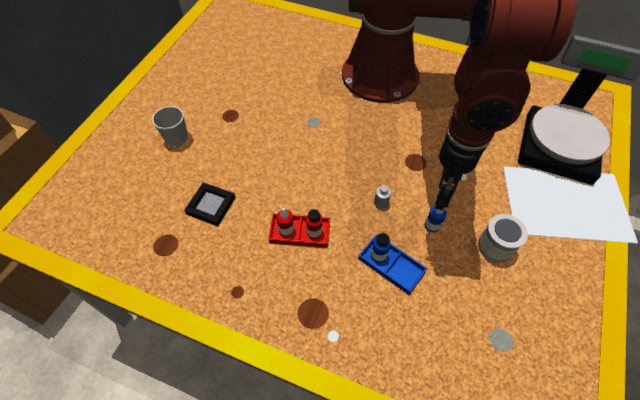

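Three bottles are standing in their bays: the reds at (286,222) and (314,224), the blue at (381,250). The gripper is just short of blue_nozzle at (436,217), so I'll correct that before going down.

>>> {"op": "step_arm", "data": {
  "steps": [
    [0.16,-0.06,0,0,0,0],
    [0,0,0.2,0,0,0],
    [0,0,0.25,0,0,0],
    [0,0,0.3,0,0,0],
    [0,0,0.3,0,0,0],
    [0,0,0.3,0,0,0],
    [0,0,0.3,0,0,0],
    [0,0,0.25,0,0,0],
    [0,0,0.15,0,0,0],
    [0,0,0.05,0,0,0]
  ]
}}

```text
time_s: 22.7
ee_pos: [0.48, 0.2869, 0.0581]
eef_rot: [-0.001, 0.707, 0.707, -0.001]
wrist_force: [-0.2, -0.0, 0.1]
grip_width: 1.002
grasp_force: 0.0
```

>>> {"op": "step_arm", "data": {
  "steps": [
    [0,0,0,0,0,0],
    [0,0,0,0,0,0],
    [0,0,0,0,0,0],
    [0,0,0,0,0,0],
    [0,0,0,0,0,0],
    [0,0,0,0,0,0],
    [0,0,0,0,0,0],
    [0,0,0,0,0,0],
    [0,0,0,0,0,0],
    [0,0,0,0,0,0]
  ],
  "fingers": -1
}}

```text
time_s: 23.53
ee_pos: [0.4814, 0.2881, 0.0614]
eef_rot: [0.0, 0.707, 0.707, 0.001]
wrist_force: [-1.2, -0.2, 5.9]
grip_width: 0.455
grasp_force: 40.3
```

>>> {"op": "step_arm", "data": {
  "steps": [
    [0,0,-0.15,0,0,0],
    [0,0,-0.2,0,0,0],
    [0,0,-0.2,0,0,0],
    [0,0,-0.2,0,0,0],
    [0,0,-0.2,0,0,0],
    [0,0,-0.2,0,0,0],
    [0,0,-0.2,0,0,0],
    [0,0,-0.15,0,0,0],
    [0,0,-0.1,0,0,0],
    [0,0,0,0,0,0]
  ]
}}

```text
time_s: 24.37
ee_pos: [0.4814, 0.2881, 0.1417]
eef_rot: [0.0, 0.707, 0.707, 0.001]
wrist_force: [0.5, -0.5, -1.3]
grip_width: 0.453
grasp_force: 40.4
```

>>> {"op": "step_arm", "data": {
  "steps": [
    [-0.04,0.2,0,0,0,0],
    [-0.08,0.37,0,0,0,0],
    [-0.08,0.37,0,0,0,0],
    [-0.08,0.37,0,0,0,0],
    [-0.08,0.37,0,0,0,0],
    [-0.08,0.37,0,0,0,0],
    [-0.08,0.37,0,0,0,0],
    [-0.08,0.35,0,0,0,0],
    [-0.04,0.2,0,0,0,0],
    [0,0,0,0,0,0]
  ]
}}

```text
time_s: 25.2
ee_pos: [0.6311, 0.2546, 0.1387]
eef_rot: [-0.0, 0.708, 0.707, -0.0]
wrist_force: [-0.7, -0.1, -0.2]
grip_width: 0.454
grasp_force: 40.5
```

>>> {"op": "step_arm", "data": {
  "steps": [
    [0,0,0.15,0,0,0],
    [0,0,0.2,0,0,0],
    [0,0,0.2,0,0,0],
    [0,0,0.2,0,0,0],
    [0,0,0.2,0,0,0],
    [0,0,0.2,0,0,0],
    [0,0,0.15,0,0,0],
    [0,0,0.1,0,0,0],
    [0,0,0.06,0,0,0],
    [0,0,0,0,0,0]
  ]
}}

```text
time_s: 26.03
ee_pos: [0.629, 0.2558, 0.0666]
eef_rot: [-0.0, 0.707, 0.707, -0.0]
wrist_force: [-0.4, -0.5, -1.2]
grip_width: 0.455
grasp_force: 40.5
```

>>> {"op": "step_arm", "data": {
  "steps": [
    [0,0,0.01,0,0,0],
    [0,0,0.01,0,0,0],
    [0,0,0.01,0,0,0],
    [0,0,0.005,0,0,0],
    [0,0,0,0,0,0],
    [0,0,0,0,0,0],
    [0,0,0,0,0,0],
    [0,0,0,0,0,0],
    [0,0,0,0,0,0],
    [0,0,0,0,0,0]
  ]
}}

```text
time_s: 26.87
ee_pos: [0.6293, 0.2559, 0.0656]
eef_rot: [0.0, 0.707, 0.707, 0.0]
wrist_force: [0.1, -0.1, -0.4]
grip_width: 0.454
grasp_force: 40.5
```

>>> {"op": "step_arm", "data": {
  "steps": [
    [0,0,0,0,0,0],
    [0,0,0,0,0,0],
    [0,0,0,0,0,0],
    [0,0,0,0,0,0],
    [0,0,0,0,0,0],
    [0,0,-0.2,0,0,0],
    [0,0,-0.4,0,0,0],
    [0,0,-0.6,0,0,0],
    [0,0,-0.6,0,0,0],
    [0,0,-0.2,0,0,0]
  ],
  "fingers": 1
}}

```text
time_s: 27.7
ee_pos: [0.6311, 0.2563, 0.1718]
eef_rot: [0.002, 0.707, 0.707, 0.003]
wrist_force: [0.6, 0.3, 1.4]
grip_width: 1.0
grasp_force: 0.0
```

>>> {"op": "step_arm", "data": {
  "steps": [
    [-0.15,-0.2,0,0,0,0],
    [-0.25,-0.4,0,0,0,0],
    [-0.25,-0.4,0,0,0,0],
    [-0.25,-0.4,0,0,0,0],
    [-0.25,-0.4,0,0,0,0],
    [-0.25,-0.4,0,0,0,0],
    [-0.25,-0.4,0,0,0,0],
    [-0.25,-0.4,0,0,0,0],
    [-0.18,-0.33,0,0,0,0],
    [0,0,0,0,0,0]
  ]
}}

```text
time_s: 28.53
ee_pos: [0.4606, 0.151, 0.1661]
eef_rot: [-0.0, 0.707, 0.707, -0.0]
wrist_force: [0.5, -0.3, 0.7]
grip_width: 1.0
grasp_force: 0.0
```

>>> {"op": "step_arm", "data": {
  "steps": [
    [0.02,0.04,0.1,0,0,0],
    [0,0,0.25,0,0,0],
    [0,0,0.3,0,0,0],
    [0,0,0.35,0,0,0],
    [0,0,0.35,0,0,0],
    [0,0,0.35,0,0,0],
    [0,0,0.35,0,0,0],
    [0,0,0.2,0,0,0],
    [0,0,0.15,0,0,0],
    [0,0,0,0,0,0]
  ]
}}

```text
time_s: 29.37
ee_pos: [0.4639, 0.153, 0.0436]
eef_rot: [-0.001, 0.707, 0.707, -0.001]
wrist_force: [-0.8, 0.3, 0.2]
grip_width: 1.005
grasp_force: 0.0
```

>>> {"op": "step_arm", "data": {
  "steps": [
    [0,0,0,0,0,0],
    [0,0,0,0,0,0],
    [0,0,0,0,0,0],
    [0,0,0,0,0,0],
    [0,0,0,0,0,0],
    [0,0,0,0,0,0],
    [0,0,0,0,0,0],
    [0,0,0,0,0,0],
    [0,0,0,0,0,0],
    [0,0,0,0,0,0]
  ],
  "fingers": -1,
  "newtons": 80
}}

```text
time_s: 30.2
ee_pos: [0.4655, 0.153, 0.0468]
eef_rot: [0.001, 0.707, 0.707, 0.001]
wrist_force: [-2.1, -0.6, 6.3]
grip_width: 0.421
grasp_force: 80.3
```

>>> {"op": "step_arm", "data": {
  "steps": [
    [0,0,-0.1,0,0,0],
    [0,0,-0.2,0,0,0],
    [0,0,-0.3,0,0,0],
    [0,0,-0.3,0,0,0],
    [0,0,-0.3,0,0,0],
    [0,0,-0.3,0,0,0],
    [0,0,-0.3,0,0,0],
    [0,0,-0.3,0,0,0],
    [0,0,-0.2,0,0,0],
    [0,0,-0.1,0,0,0]
  ]
}}

```text
time_s: 31.03
ee_pos: [0.4653, 0.1529, 0.1674]
eef_rot: [0.001, 0.707, 0.707, 0.001]
wrist_force: [0.1, -0.6, -5.2]
grip_width: 0.425
grasp_force: 80.6
```

>>> {"op": "step_arm", "data": {
  "steps": [
    [-0.2,0.1,0,0,0,0],
    [-0.4,0.2,0,0,0,0],
    [-0.5,0.2,0,0,0,0],
    [-0.5,0.2,0,0,0,0],
    [-0.5,0.2,0,0,0,0],
    [-0.5,0.2,0,0,0,0],
    [-0.5,0.2,0,0,0,0],
    [-0.5,0.2,0,0,0,0],
    [-0.5,0.2,0,0,0,0],
    [-0.5,0.2,0,0,0,0]
  ]
}}

```text
time_s: 31.87
ee_pos: [0.5596, -0.079, 0.1644]
eef_rot: [-0.001, 0.707, 0.707, -0.0]
wrist_force: [0.0, -0.2, -5.4]
grip_width: 0.421
grasp_force: 80.6
```

>>> {"op": "step_arm", "data": {
  "steps": [
    [-0.5,0.25,0,0,0,0],
    [-0.5,0.25,0,0,0,0],
    [-0.5,0.25,0,0,0,0],
    [-0.5,0.25,0,0,0,0],
    [-0.5,0.25,0,0,0,0],
    [-0.5,0.2,0,0,0,0],
    [-0.35,0.11,0,0,0,0],
    [-0.2,0,0,0,0,0],
    [0,0,0,0,0,0],
    [0,0,0,0,0,0]
  ]
}}

```text
time_s: 32.7
ee_pos: [0.637, -0.2547, 0.1645]
eef_rot: [-0.001, 0.707, 0.707, -0.0]
wrist_force: [0.8, 0.3, -4.9]
grip_width: 0.422
grasp_force: 81.0
```

Down to about 0.054, 2 mm above the expected contact.

>>> {"op": "step_arm", "data": {
  "steps": [
    [0,0,0.1,0,0,0],
    [0,0,0.25,0,0,0],
    [0,0,0.3,0,0,0],
    [0,0,0.3,0,0,0],
    [0,0,0.3,0,0,0],
    [0,0,0.3,0,0,0],
    [0,0,0.3,0,0,0],
    [0,0,0.2,0,0,0],
    [0,0,0.1,0,0,0],
    [0,0,0.05,0,0,0]
  ]
}}

```text
time_s: 33.53
ee_pos: [0.6371, -0.2537, 0.0542]
eef_rot: [-0.001, 0.707, 0.707, -0.0]
wrist_force: [0.4, 0.4, -4.5]
grip_width: 0.422
grasp_force: 81.0
```

>>> {"op": "step_arm", "data": {
  "steps": [
    [0,0,0,0,0,0],
    [0,0,0.01,0,0,0],
    [0,0,0.01,0,0,0],
    [0,0,0,0,0,0],
    [0,0,0,0,0,0],
    [0,0,0,0,0,0],
    [0,0,0,0,0,0],
    [0,0,0,0,0,0],
    [0,0,0,0,0,0],
    [0,0,0,0,0,0]
  ]
}}

```text
time_s: 34.37
ee_pos: [0.6378, -0.2546, 0.0546]
eef_rot: [0.0, 0.707, 0.707, 0.0]
wrist_force: [-0.0, -0.2, -4.9]
grip_width: 0.419
grasp_force: 81.0
```

>>> {"op": "step_arm", "data": {
  "steps": [
    [0,0,0.01,0,0,0],
    [0,0,0.01,0,0,0],
    [0,0,0.01,0,0,0],
    [0,0,0.01,0,0,0],
    [0,0,0.01,0,0,0],
    [0,0,0,0,0,0],
    [0,0,0,0,0,0],
    [0,0,0,0,0,0],
    [0,0,0,0,0,0],
    [0,0,0,0,0,0]
  ]
}}

```text
time_s: 35.2
ee_pos: [0.6378, -0.2546, 0.0521]
eef_rot: [0.0, 0.707, 0.707, 0.0]
wrist_force: [0.4, 0.2, -4.2]
grip_width: 0.419
grasp_force: 81.2
```

Within about 1 mm of the floor, so I'll release and lift clear.

>>> {"op": "step_arm", "data": {
  "steps": [
    [0,0,0.01,0,0,0],
    [0,0,0,0,0,0],
    [0,0,0,0,0,0],
    [0,0,0,0,0,0],
    [0,0,0,0,0,0],
    [0,0,0,0,0,0],
    [0,0,-0.2,0,0,0],
    [0,0,-0.4,0,0,0],
    [0,0,-0.6,0,0,0],
    [0,0,-0.6,0,0,0]
  ],
  "fingers": 1
}}

```text
time_s: 36.03
ee_pos: [0.6372, -0.2542, 0.1426]
eef_rot: [-0.001, 0.707, 0.707, -0.0]
wrist_force: [1.6, -0.1, 1.1]
grip_width: 0.999
grasp_force: 0.0
```

>>> {"op": "step_arm", "data": {
  "steps": [
    [0,0,-0.5,0,0,0],
    [0,0,-0.5,0,0,0],
    [0,0,-0.5,0,0,0],
    [0,0,-0.3,0,0,0],
    [0,0,0,0,0,0],
    [0,0,0,0,0,0],
    [0,0,0,0,0,0],
    [0,0,0,0,0,0],
    [0,0,0,0,0,0],
    [0,0,0,0,0,0]
  ]
}}

```text
time_s: 36.87
ee_pos: [0.6374, -0.2544, 0.2305]
eef_rot: [-0.001, 0.707, 0.707, -0.0]
wrist_force: [0.5, -0.2, 0.1]
grip_width: 1.006
grasp_force: 0.0
```

Run:
```python
from h import *
ex={'red_cap':(.611,.0234,.02),'red_nozzle':(.632,-.0434,.02),'blue_cap':(.61,.1928,.02),'blue_nozzle':(.63,.2598,.02),'weight':(.638,-.2545,.019)}
p,d=read_camera('side');c=camera_info('side');F=cloud(d,c).reshape(-1,3)
cam=-np.array(c['R']).T@np.array(c['t'])
cv2.imwrite('pics/a3.png',p[...,::-1])
for k,(x,y,r) in ex.items():
    m=(np.hypot(F[:,0]-x,F[:,1]-y)<.03)
    b=m&(F[:,2]>.03)&(F[:,2]<(.05 if k=='weight' else .062))
    print(k,circ(F[b,:2],r,cam[:2]).round(4),'top',np.percentile(F[m,2],99).round(3))
for k,(x,y) in {'tin':(.478,.449),'cup':(.474,-.462)}.items():
    m=(np.hypot(F[:,0]-x,F[:,1]-y)<.08)&(F[:,2]>.06)&(F[:,2]<.12);print(k,F[m].min(0).round(3),F[m].max(0).round(3))
```

```text
red_cap [0.6091 0.0249] top 0.093
red_nozzle [ 0.63  -0.042] top 0.102
blue_cap [0.6084 0.1929] top 0.093
blue_nozzle [0.6267 0.2606] top 0.102
weight [ 0.6369 -0.2551] top 0.541
tin [0.433 0.403 0.06 ] [0.521 0.501 0.089]
cup [ 0.431 -0.504  0.06 ] [ 0.516 -0.421  0.087]
```

View pics/a3.png

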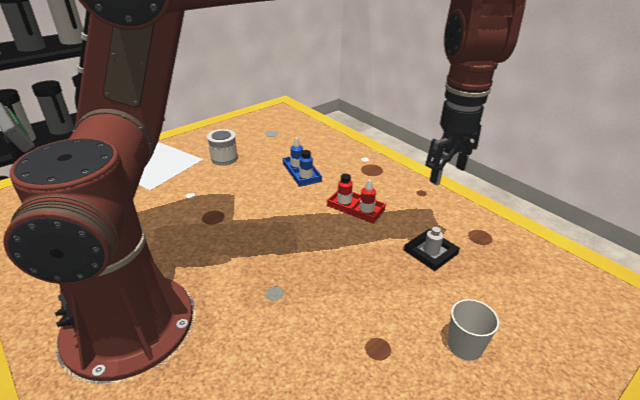

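All four bottles stand upright in their bays, blue at about (300,158) and red at about (357,195). The weight is in its well at (434,242), and the tin and cup haven't moved.

```bash
python3 -c "
from plant import ticket;print(ticket.finish_job())"
```

```text
the job is handed in; nothing more can be done
None
```

The job is handed in at about 37 s of the 122 s limit: both red and both blue bottles stand upright in their trays' bays, the weight is in its well, and the tin and cup did not move; no verdict came back.

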